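# Set up the draining easel and stand the gel cassette on it

## Task

Swing the red-barred back brace of the white draining easel up and back until it clicks into its end detent and stays there, without forcing it hard against the stop; where the detent lies differs each time, so feel for it. Then take the blue-edged gel cassette from the rack and slide it fully down into the easel's blue groove, so that it leans back against the brace; let go of it. Do not knock the grey-edged cassette, the bottle or the yellow box out of place.

Things in the scene. Friction and masses are not known exactly. Their poses are not given: they have to be found in the camera images.
- brace (a joint): Angle of the easel's back brace, rad. 0 = folded: arms point to the stand's front (-x), 15 deg above level; grows as it swings up and back (about the stand's +y). Stays where left. Detent: hidden setting, 1.66 to 1.92 (arms lean 20 to 35 deg back). From 0.21 to 0.06 before it a sprung catch pushes back (peak 13 N at the bar); then the brace snaps home onto a hard stop.
- brace_hinge (a point): Point on the brace's hinge axis, midway between its arms. Axes of the stand: x to the stand's back, y along the hinge, z up. 41 mm above the table.
- brace_bar (a point): Centre of the red cross bar of the brace: a round bar 10 mm thick, along the stand's y, 120 mm long between two 8 mm steel arms; 80 mm from the hinge axis. Turns with the brace.
- stand: The white easel, fixed to the bench. Origin under its centre at bench height; front is -x, back +x, y along groove and hinge. Foot plate 150 x 160 x 12 mm; a block 40 x 108 mm in the middle carries the groove; two grey lugs at y = +-73 mm, up to 52 mm high, carry the hinge; brass-tipped tails of the brace swing beside them, onto a stop pin (stop_pin, in the +y lug).
- groove: Blue groove on the stand, tilted with its z axis leaning 20 deg back from upright. Origin: middle of the groove's floor, 40 mm above the bench. x across to the back, y along. 13 mm wide (x +-6.5), 108 mm long (y +-54), 11 mm deep with flared lips up to about 16 mm. With the brace at 1.66 the bar's front is level with the rear wall, at z = 85 mm.
- gel_cassette: Loose gel cassette to be moved: glass slab with blue edges and a white gel with four blue bands, 10 (x) x 100 (y) x 140 (z) mm, 0.3 kg. Origin: centre of its bottom edge; z up along it, x through its thickness (either face may lean on the brace). Held by its top edge, the fingertips should stay in the top 45 mm so that they clear the brace bar.
- rack: White rack, fixed, 150 x 130 x 12 mm base, origin under its centre. Two slots at x = -40 and +40 mm along its y, floor 12 mm above the bench, walls 20 mm high, 13.6 mm wide; one holds the gel cassette, the other the spare.
- spare_cassette: Bystander: same slab with grey edges and no gel, in the other rack slot. Origin at its bottom edge.
- bottle: Bystander: glass reagent bottle with blue cap, 76 mm across, 165 mm high. Origin under its centre.
- tip_box: Bystander: yellow pipette tip box 120 x 85 x 60 mm. Origin under its centre.
Not all that is in view belongs to the job. What is shaped like the gel_cassette but orange or purple is not meant.

How it is judged:
By the outcome, as a careful person would: the job done as asked, in the order asked, and still so for the second after the job is handed in, with the robot touching nothing.
It also fails if it takes over 69 s, if anything falls off the work surface, if the arm or the gripper's body presses on something with over 40 N, if the wrist force passes 120 N, or if a joint passes its speed limit or range.

## Robot

A 6-joint arm with a two-finger parallel gripper is mounted at the origin on the work surface. World frame = base frame: x ahead of the robot, y to its left, z up, the work surface at z = 0. Lengths are in m, angles in degrees, forces in N, time in s.
With the tool pointing down it reaches from about 0.375 to 0.75 m from the base axis. Payload 9 kg.
Tool frame: the origin (TCP) lies where the fingers leave the gripper's body, on its centre line; the fingertips stand 73 mm ahead of it and the grasp point (between the pads) lies 54 mm ahead of it (robot.tip_reach is the distance from the TCP to the fingertips, in m); z points along the fingers, y is the line along which they close (so a half turn about z gives the same grasp; the last joint's range is limited). The gripper opens to 85 mm and grips with 20 to 120 N. Pads are 22 mm wide; open, the fingers measure 114 mm over their backs; the gripper's body (76 mm by 85 mm) begins 54 mm behind the grasp point. The pads swing forward as they close: fully open they stand 13 mm farther back than shut.
Start: joints at [57.428, 5.964, 5.575, 89.605, 0, 77.527], TCP at [0.206, 0.563, 0.304] pointing down, gripper open.
Joint ranges: [-171.21, 171.21], [-48.23, 106.86], [-62.78, 66.21], [-105.2, 120.99], [-86.42, 89.51], [-180, 180]. Speed limits (degrees/s): [127.2, 127.2, 147.25, 180, 180, 180].

## Interface

Orientations are given as [roll, pitch, yaw] about the fixed x, y, z axes, in that order (R = Rz(yaw) Ry(pitch) Rx(roll)).
In Python, from plant import robot gives the robot as it stands. Calls block until the motion is done:
- robot.move_pose(position, orientation): joint-space move of the TCP to a pose.
- robot.line_to(position, vel=0.15, rotation=None, guard=None): straight line of the TCP; rotation=None keeps the orientation; vel is the mean speed in m/s. With guard (N) it stops when the force on the tool has changed by that much, and returns True; else False.
- robot.goto_joints(angles): joint-space move.
- robot.set_gripper(opening): finger opening in m; the grip force is fixed at half the most; returns when the fingers have stopped.
- robot.pause(seconds).
- robot.ik(position, orientation): joint angles nearest the present ones, or None.
- robot.observe(): the state.
- robot.grab_frame(name): name is "side" or "top"; returns the picture (420x560x3 uint8, blue, green, red); there is no depth.
- robot.get_calibration(name): a dict with "vertical_fov" (degrees; the focal length in pixels is half the picture's height over the tangent of half this angle, whatever the lens; pixels are square), "cx", "cy" (the principal point, pixels), "k1" (the pictures are not rectified: a ray, as slopes to the right and down, at radius r is drawn at 1 + k1 r^2 times it, then the intrinsics apply), "rvec" (rotation vector, rad) and "tvec" (3), from world to camera coordinates, as OpenCV has them. Camera axes: x right, y down, z forward; pixel columns grow to the right and rows downward; lengths in m; the calibration is good to about 2 mm. A picture is of the moment at which its call begins. get_calibration takes no time and is no camera call.
A pose or a line that the arm cannot do raises robot.IKError and nothing moves.
- robot.job_done(): hands the job in; it is judged then, once.
The state is a dict: "time": time; "q": joint angles; "qvel": joint speeds; "joint_torque": joint torques, N m; "tool_pos": TCP position; "tcp_rot": TCP orientation; "ft_force": force on the tool from outside, world axes, zero at the start; "torque": the same for the moment, N m; "gripper_width": finger opening in m; "gripper_force": force on a finger pad.
Only numpy, scipy, OpenCV 4.12 (cv2) and the standard library are available. Lean on these libraries where they do the work, as an engineer would, in place of code of your own. Each camera call takes 0.05 s, during which the arm holds its last target. There are 200 camera calls.

## Working session

There is one attempt and no reset: what is moved stays moved. The work goes in short steps, each a Python script; the robot and the scene stay as the last script left them, time stands still between calls to the robot, and variables do not carry over. Pictures are saved under pics/ and viewed, at most 10 in all, crops included, and the job is handed in when it is done.

```bash
mkdir -p pics; ls; python3 - <<'E'
from plant import robot
import cv2
for n in("side","top"):
    cv2.imwrite(f"pics/{n}0.png",cv2.resize(robot.grab_frame(n),(800,600),interpolation=cv2.INTER_CUBIC))
    print(n,robot.get_calibration(n))
s=robot.observe();print(s["time"],s["tool_pos"],s["tcp_rot"],s["gripper_width"])
E
```

```text
pics
side {'vertical_fov': 55.97044670504953, 'cx': 280.4580424353693, 'cy': 207.5874635843907, 'k1': 0.035569943792118454, 'rvec': array([ 0.94734902, -2.33436065,  1.21042531]), 'tvec': array([0.41390696, 0.26799176, 0.60368754])}
top {'vertical_fov': 55.5307045425148, 'cx': 281.52638255447675, 'cy': 203.74573463614666, 'k1': -0.11213571120751392, 'rvec': array([ 2.15077622, -2.12313743,  0.14453542]), 'tvec': array([0.04107761, 0.57172477, 0.90779567])}
0.1 [0.20605145 0.56328474 0.30320564] [-1.79933312e+02 -1.45485047e-02  1.59901595e+02] 0.08485496038998029
```

View pics/side0.png

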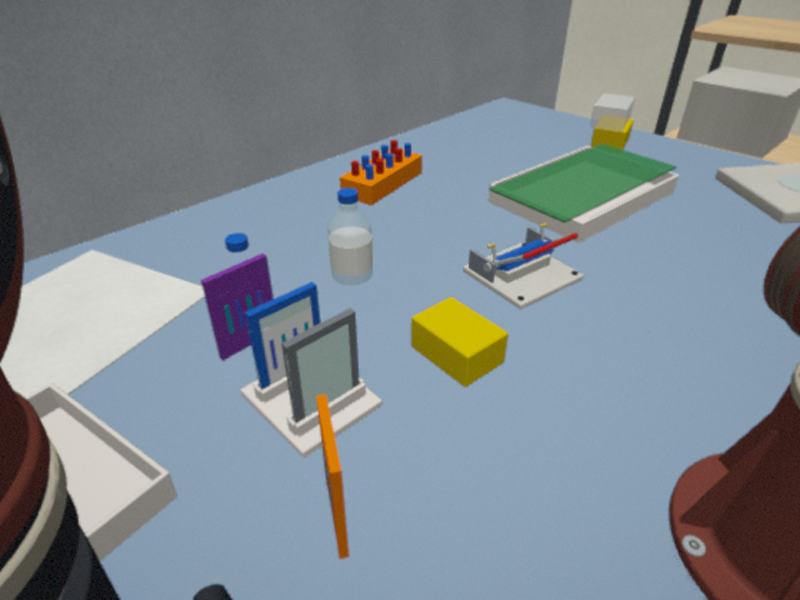

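View pics/top0.png

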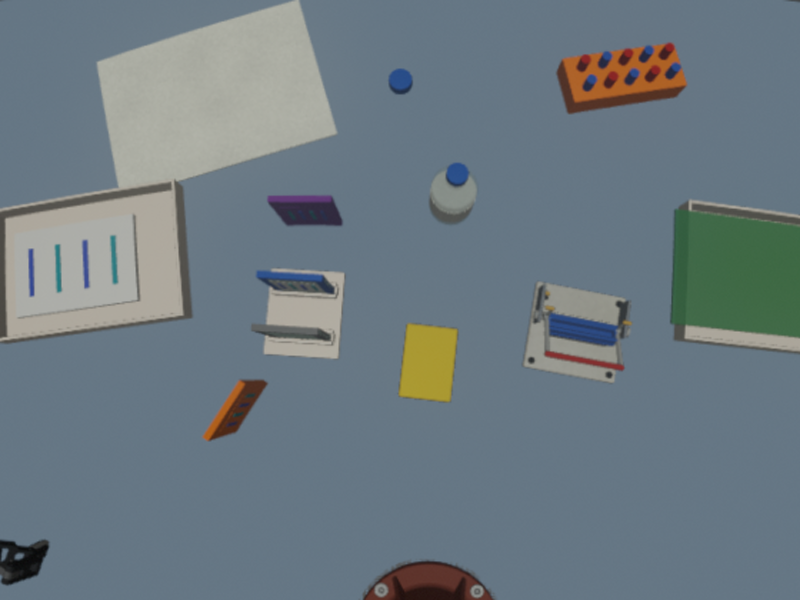

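Candidates shaped like the cassette: blue-edged with a white gel (top view 295,282; side 285,335), grey spare (292,332), purple (305,210) and orange (235,410). The blue-edged one in the rack fits the description. I'll confirm it in enlarged crops.

```bash
cat > h.py <<'E'
import numpy as np, cv2
from plant import robot
from scipy.optimize import least_squares
def cam(n):
    c=robot.get_calibration(n); f=210/np.tan(np.radians(c["vertical_fov"]/2))
    return f,c["cx"],c["cy"],c["k1"],cv2.Rodrigues(np.array(c["rvec"]))[0],np.array(c["tvec"])
def proj(n,P):
    f,cx,cy,k,R,t=cam(n); p=np.atleast_2d(P)@R.T+t; s=p[:,:2]/p[:,2:]
    s=s*(1+k*(s**2).sum(1,keepdims=True)); return s*f+[cx,cy]
def onz(n,uv,z):
    "world point at height z on the ray of raw pixel uv"
    g=least_squares(lambda a:(proj(n,[a[0],a[1],z])-uv).ravel(),[0.5,0]); return np.array([*g.x,z])
def tri(uvs,uvt):
    g=least_squares(lambda a:np.r_[(proj("side",a)-uvs).ravel(),(proj("top",a)-uvt).ravel()],[0.5,0,.1])
    return g.x,np.abs(g.fun).max()
def crop(n,x,y,w,h,W,img=None):
    img=robot.grab_frame(n) if img is None else img
    return cv2.resize(img[y:y+h,x:x+w],(W,round(W*h/w)),interpolation=cv2.INTER_CUBIC)
E
python3 - <<'E'
from h import *
t=robot.grab_frame("top");s=robot.grab_frame("side")
# top crops 80x80 -> 400 (5x); side crops 100x100->400 (4x) 
cv2.imwrite("pics/t1.png",np.hstack([crop("top",172,180,80,80,400,t),crop("top",364,193,80,80,400,t)]))
cv2.imwrite("pics/s1.png",np.hstack([crop("side",165,195,105,120,420,s),crop("side",320,150,95,120,380,s)]))
E
```

```text
(no output)
```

View pics/t1.png

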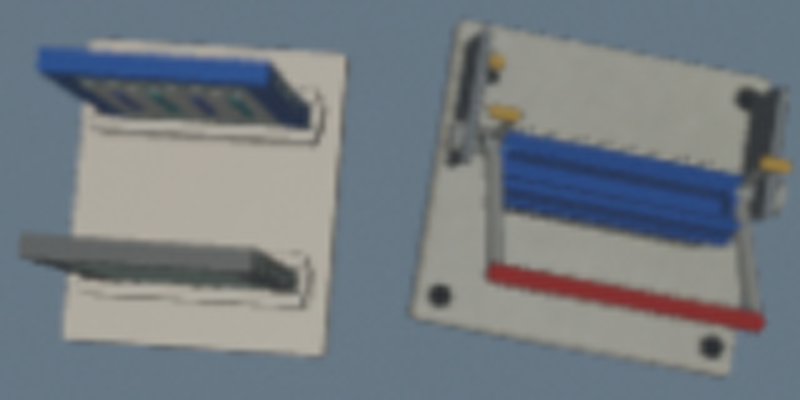

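View pics/s1.png

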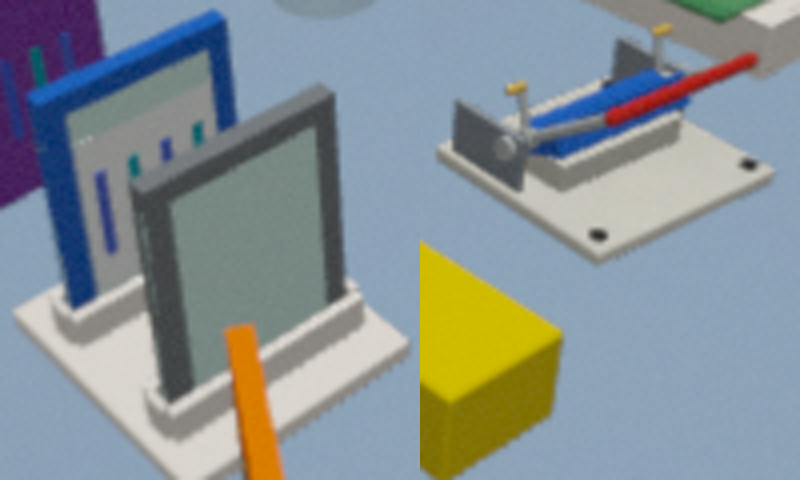

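Confirmed: the blue-edged cassette with the white gel and bands is in the rack's far slot (crop 155,70). The easel has its bar to the front (crop 625,300), with foot plate corners at crop (460,22), (412,318) and (727,375).

```bash
cat > m.py <<'E'
from h import *
def fit(ob,px,g0):
    ob=np.array(ob)/1e3;n=[p[0] for p in px]
    def W(a):
        c,s=np.cos(a[2]),np.sin(a[2]);return np.c_[a[0]+c*ob[:,0]-s*ob[:,1],a[1]+s*ob[:,0]+c*ob[:,1],ob[:,2]]
    f=lambda a:np.concatenate([proj(p[0],w)[0]-p[1] for p,w in zip(px,W(a))])
    r=least_squares(f,g0);return r.x,f(r.x).reshape(-1,2).round(1)
T=lambda x,y,cx,cy:("top",np.array([cx+x/5,cy+y/5]))
S=lambda x,y,cx,cy:("side",np.array([cx+x/4,cy+y/4]))
st=fit([(75,80,12),(-75,80,12),(-75,-80,12),(-75,80,12),(-75,-80,12)],
 [T(60,22,364,193),T(12,318,364,193),T(327,375,364,193),S(180,262,320,150),S(353,175,320,150)],[.5,-.2,0])
rk=fit([(75,65,12),(75,-65,12),(-75,-65,12),(-75,65,12),(-75,-65,12)],
 [T(88,40,172,180),T(347,53,172,180),T(325,355,172,180),T(63,340,172,180),S(408,345,165,195)],[.5,.2,0])
E
python3 - <<'E'
from m import *
print(st);print(rk)
print("cas top ends",[tri(a[1],b[1]) for a,b in [(S(40,95,165,195),T(40,70,172,180)),(S(218,15,165,195),T(272,64,172,180)),]])
print("cas top z152",[onz("top",T(x,y,172,180)[1],.152).round(4) for x,y in [(38,48),(40,70),(272,64),(270,85)]])
print("spare",[onz("top",T(x,y,172,180)[1],.152).round(4) for x,y in [(22,235),(20,257),(250,248),(252,270)]])
print("bar",tri(S(188,120,320,150)[1],T(90,272,364,193)[1]),tri(S(335,60,320,150)[1],T(363,323,364,193)[1]))
print("lug tops",[onz("top",T(x,y,364,193)[1],.052).round(4) for x,y in [(85,30),(60,155),(385,90),(370,215)]])
E
```

```text
(array([ 0.50761339, -0.24798879, -0.17737131]), array([[-0.9, -0.4],
       [-1.1,  0.3],
       [-0.1,  0.9],
       [-0.1, -2.2],
       [ 1.1, -1.8]]))
(array([ 0.53557776,  0.21851299, -0.05023336]), array([[-0.1, -0.3],
       [-0.3,  0.2],
       [-0.8,  0.4],
       [-0.9, -0.3],
       [ 1.1, -1.6]]))
cas top ends [(array([0.57352301, 0.26429617, 0.1554596 ]), np.float64(0.46518787636054526)), (array([0.57778461, 0.16508181, 0.14752811]), np.float64(0.06114965947210749))]
cas top z152 [array([0.5828, 0.2656, 0.152 ]), array([0.5732, 0.2642, 0.152 ]), array([0.5769, 0.1643, 0.152 ]), array([0.5678, 0.1648, 0.152 ])]
spare [array([0.5024, 0.2684, 0.152 ]), array([0.4931, 0.2688, 0.152 ]), array([0.4984, 0.1709, 0.152 ]), array([0.4892, 0.1697, 0.152 ])]
bar (array([ 0.46844941, -0.17949885,  0.08558069]), np.float64(0.1977003678587721)) (array([ 0.44567431, -0.30549924,  0.08394249]), np.float64(0.028864556155895116))
lug tops [array([ 0.584 , -0.1877,  0.052 ]), array([ 0.5243, -0.1745,  0.052 ]), array([ 0.5568, -0.3325,  0.052 ]), array([ 0.4971, -0.3227,  0.052 ])]
```

```bash
cat > g.py <<'E'
from m import *
psi=st[0][2]; X=np.array([np.cos(psi),np.sin(psi),0]); Y=np.array([-np.sin(psi),np.cos(psi),0]); O=np.array([st[0][0],st[0][1],0])
Z=np.array([0,0,1.])
S2W=lambda x,y,z:O+X*x+Y*y+Z*z
yawS=90+np.degrees(psi)
H=.0145
def bar(e,r=.08): e=np.radians(e); return S2W(H-r*np.cos(e),-.001,.041+r*np.sin(e))
def F(): return np.array(robot.observe()["ft_force"])
E
python3 - <<'E'
from g import *
rot=[180,0,yawS]; up=Z*.058
b=bar(34); print(b)
robot.set_gripper(.045)
robot.move_pose(b+up+Z*.09,rot)
print(robot.observe()["time"],robot.observe()["q"])
hit=robot.line_to(b+up,vel=.1,guard=8); print("hit",hit)
robot.set_gripper(.018)
s=robot.observe();print(s["time"],s["gripper_width"],s["ft_force"],s["tool_pos"])
f0=F()
for e in range(40,95,9):
    h=robot.line_to(bar(e)+up,vel=.08,guard=15)
    f=F()-f0;print(e,h,f@X,f@Y,f[2])
    if h:break
cv2.imwrite("pics/s2.png",np.hstack([crop("side",310,120,110,120,400),crop("top",364,193,80,80,400)[:400].copy() if 0 else cv2.resize(robot.grab_frame("top")[190:280,360:443],(400,436))[:436]])) if 0 else None
s=crop("side",310,110,110,110,400);t=crop("top",354,183,100,100,400);cv2.imwrite("pics/s2.png",np.hstack([s,t]))
print(robot.observe()["time"])
E
```

```text
[ 0.456427   -0.23982931  0.08573543]
3.6417 [-4.22115527e+01 -8.99391607e+00 -1.64228734e+01  8.25675980e+01
  7.34215028e-03  5.78869569e+01]
hit False
5.0667 0.01823089241745961 [ 0.43579123 -0.05158032  0.54720458] [ 0.45650862 -0.23991531  0.14395057]
40 False -0.6763093065970854 -0.2585192038039491 -0.418040043045801
49 False -3.978558858292556 -0.48218320941633847 1.7705047077085583
58 True 0.29027227695996394 0.19136913017724977 0.19471568210412005
5.9417
```

View pics/s2.png

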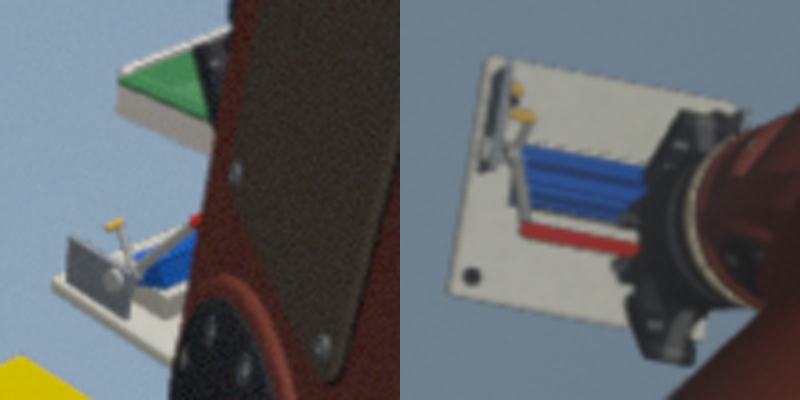

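The bar is between the fingers (crop 630,245) and rising. The guard trip left no residual force, so it was a transient. I'll go on more slowly.

```bash
python3 - <<'E'
from g import *
up=Z*.058
f0=F(); print(robot.observe()["tool_pos"]-up-bar(58))
def step(e,vel,g):
    h=robot.line_to(bar(e)+up,vel=vel,guard=g); f=F()-f0; print(e,h,(f@X).round(2),(f@Y).round(2),f[2].round(2)); return h,f@X
for e in range(58,96,6):
    h,f=step(e,.05,20)
    if h:break
else:
    pk=0
    for e in np.arange(95,132,1.5):
        h,f=step(e,.02,15); pk=min(pk,f)
        if h or (pk<-6 and f>-2.5): break
print(robot.observe()["time"])
E
```

```text
[-0.00498367  0.00116539 -0.00325232]
58 False -1.24 0.25 0.14
64 False 0.57 0.15 -0.55
70 False 0.6 -0.4 -0.46
76 False 1.27 -0.38 0.13
82 False 0.22 0.28 -0.54
88 False 0.43 -0.03 -0.21
94 False -0.23 0.3 -0.12
95.0 False 0.7 -0.41 -0.21
96.5 False 0.5 -0.25 -0.17
98.0 False 0.53 0.86 -0.26
99.5 False 0.32 -1.06 0.42
101.0 False -0.81 -0.69 -1.27
102.5 False 0.4 -0.67 -0.08
104.0 False 1.07 -0.29 -0.05
105.5 False -0.14 0.86 0.54
107.0 False 0.18 -1.53 -0.33
108.5 False 0.22 -0.47 -0.59
110.0 False -0.49 -0.41 0.44
111.5 False -6.07 -0.03 3.61
113.0 False -3.12 -0.8 0.93
114.5 False -6.5 -0.61 3.3
116.0 False 1.07 0.04 0.18
11.9833
```

```bash
python3 - <<'E'
from g import *
up=Z*.058
f0=np.zeros(3)
for e in (116.7,117.4,118.1,118.8):
    h=robot.line_to(bar(e)+up,vel=.02,guard=8); robot.pause(.1)
    f=np.mean([F() for _ in range(3)],0); print(e,h,(f@X).round(2),(f@Y).round(2),f[2].round(2))
    if h or f@X<-8: break
s=robot.observe();print(s["time"],s["tool_pos"],s["gripper_width"])
s=crop("side",310,110,110,110,400);t=crop("top",354,183,100,100,400);cv2.imwrite("pics/s3.png",np.hstack([s,t]))
E
```

```text
116.7 False 0.83 -0.82 -0.53
117.4 False -0.12 -0.69 1.1
118.1 False 0.6 -0.37 -0.03
118.8 False 1.09 0.06 -0.71
13.3833 [ 0.55964908 -0.25835117  0.16908362] 0.017637812047441408
```

View pics/s3.png

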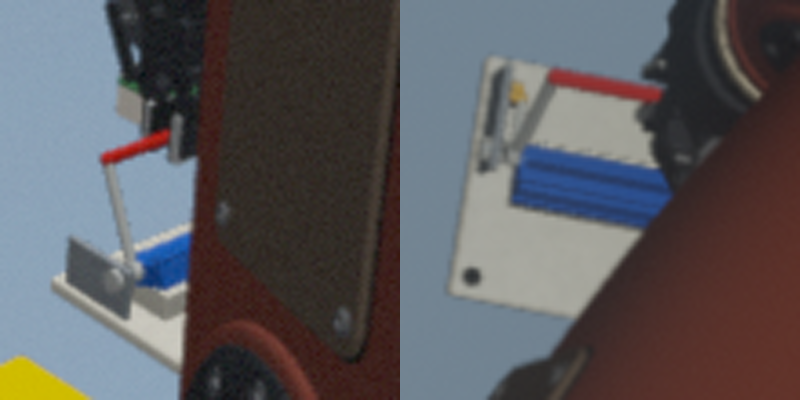

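The bar is up and leaning back, with its left end at side crop (105,160) and top crop (551,77). I'll triangulate its angle.

```bash
python3 - <<'E'
from g import *
p,r=tri(np.array([310+105/3.636,110+159/3.636]),np.array([354+151/4,183+77/4]))
d=p-O; print(p,r,"stand",d@X,d@Y,p[2], "elev",180-np.degrees(np.arctan2(p[2]-.041,d@X-H)), np.hypot(p[2]-.041,d@X-H))
d=np.array(robot.observe()["tool_pos"])-O;print("tool x",d@X)
# groove rims in first top crop
for x,y in [(102,130),(345,180),(102,210),(330,245),(102,170)]:
    q=onz("top",T(x,y,364,193)[1],.052)-O; print("groove",(q@X).round(4),(q@Y).round(4))
E
```

```text
[ 0.56721626 -0.19740943  0.11176674] 0.07716458761899503 stand 0.04974339620777284 0.06030231176281352 0.11176674056231617 elev 116.47431626804504 0.07905712204521627
tool x 0.05305960047464295
groove 0.0189 0.0575
groove 0.0171 -0.0611
groove -0.0184 0.0516
groove -0.0147 -0.0583
groove 0.0002 0.0545
```

```bash
python3 - <<'E'
from g import *
up=Z*.058
for e in np.arange(119.1,135,.4):
    h=robot.line_to(bar(e)+up,vel=.02,guard=9)
    f=np.mean([F() for _ in range(3)],0); print(e.round(1),h,(f@X).round(2),(f@Y).round(2),f[2].round(2))
    if h or f@X<-7: break
print(robot.observe()["time"])
E
```

```text
119.1 False -0.15 -0.43 -0.66
119.5 False -0.44 0.1 -0.03
119.9 False -1.05 -0.89 0.56
120.3 False 0.39 0.39 -0.15
120.7 False 0.56 1.08 -0.07
121.1 False -0.32 0.29 0.22
121.5 False -0.54 0.66 -1.17
121.9 False -0.17 0.02 0.25
122.3 False 0.36 -0.07 0.9
122.7 False -2.46 -1.02 1.41
123.1 False -4.03 -0.68 1.9
123.5 False -5.9 -0.48 3.91
123.9 False -7.05 -0.3 4.2
16.7333
```

```bash
python3 - <<'E'
from g import *
s=crop("side",310,110,110,110,400);t=crop("top",354,183,100,100,400);cv2.imwrite("pics/s4.png",np.hstack([s,t]))
a=cv2.imread("pics/s3.png");b=cv2.imread("pics/s4.png")
for im in(a,b):
    for x0,x1,y1 in((95,140,200),(545,620,130)):
        c=im[:y1,x0:x1].astype(int);m=(c[...,2]>c[...,1]+60)&(c[...,2]>c[...,0]+50)
        ys,xs=np.nonzero(m);print(len(xs),xs.min()+x0,(xs+x0).mean().round(1),ys.mean().round(1),end=' | ')
    print()
E
```

```text
435 102 121.2 152.6 | 852 550 585.5 81.9 | 
480 98 119.9 152.2 | 848 550 585.3 76.3 |
```

```bash
python3 - <<'E'
from g import *
up=Z*.058
for e in np.arange(124.2,135,.3):
    h=robot.line_to(bar(e)+up,vel=.02)
    f=np.mean([F() for _ in range(3)],0); d=np.array(robot.observe()["tool_pos"])-O
    print(e.round(1),(f@X).round(2),f[2].round(2),(d@X).round(4))
    if f@X<-13.5 or f@X>-3: break
print(robot.observe()["time"])
t=crop("top",354,183,100,100,400)
c=t[:130,145:220].astype(int);m=(c[...,2]>c[...,1]+60)&(c[...,2]>c[...,0]+50);print(m.sum(),np.nonzero(m)[0].mean())
cv2.imwrite("pics/s5.png",np.hstack([crop("side",310,110,110,110,400),t]))
E
```

```text
124.2 -7.56 5.91 0.0588
124.5 -8.48 6.16 0.0591
124.8 -10.55 6.92 0.0593
125.1 -10.4 7.49 0.0595
125.4 -11.69 9.22 0.0597
125.7 -11.94 9.3 0.0599
126.0 -13.83 10.25 0.0602
18.5833
843 74.44246737841044
```

```bash
python3 - <<'E'
from g import *
up=Z*.058
def look():
    t=crop("top",354,183,100,100,400)
    c=t[:130,145:220].astype(int);m=(c[...,2]>c[...,1]+60)&(c[...,2]>c[...,0]+50);print("row",np.nonzero(m)[0].mean())
    f=F(); d=np.array(robot.observe()["tool_pos"])-O; print((f@X).round(2),f[2].round(2),(d@X).round(4))
    return t
for e in (124,122,120,118): robot.line_to(bar(e)+up,vel=.03); t=look()
cv2.imwrite("pics/s6.png",np.hstack([crop("side",310,110,110,110,400),t]))
print(robot.observe()["time"])
E
```

```text
row 76.5729411764706
-7.04 3.23 0.0585
row 77.82415005861665
0.24 -0.87 0.0573
row 77.86
0.27 0.48 0.0546
row 77.86823529411765
0.09 0.28 0.052
19.9333
```

View pics/s6.png

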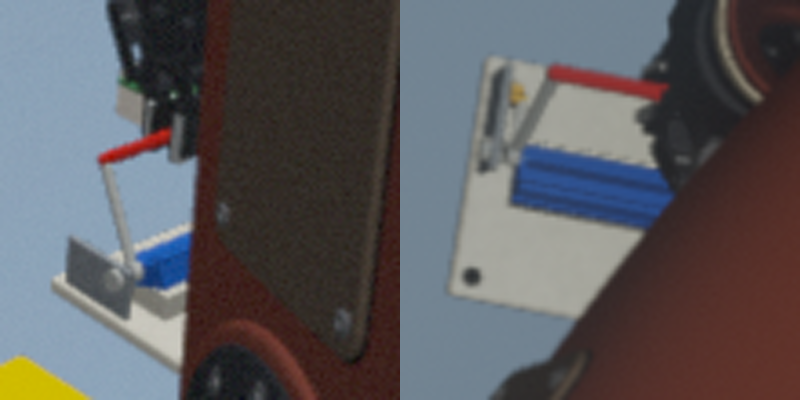

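```bash
python3 - <<'E'
from g import *
up=Z*.058
for e in np.arange(117.5,111.5,-.5):
    robot.line_to(bar(e)+up,vel=.03)
    f=np.mean([F() for _ in range(3)],0); d=np.array(robot.observe()["tool_pos"])-O
    t=crop("top",354,183,100,100,400)
    c=t[:130,145:220].astype(int);m=(c[...,2]>c[...,1]+60)&(c[...,2]>c[...,0]+50)
    print(e,"row",np.nonzero(m)[0].mean().round(2),(f@X).round(2),f[2].round(2),(d@X).round(4))
    if f@X>3:break
print(robot.observe()["time"])
E
```

```text
117.5 row 77.85 -0.13 -0.79 0.0514
117.0 row 77.86 0.29 -0.43 0.0508
116.5 row 77.87 0.21 0.87 0.0502
116.0 row 77.84 0.33 0.03 0.0496
115.5 row 78.4 1.57 -0.61 0.049
115.0 row 78.88 3.97 -1.66 0.0485
21.7333
```

The detent holds: the rear pad meets resistance, the bar springs back, and the angle is about 1.82. Now the cassette.

```bash
python3 - <<'E'
from g import *
up=Z*.058
robot.line_to(bar(117.2)+up,vel=.05); robot.line_to(bar(117.2)+up+Z*.12,vel=.2)
t=crop("top",354,183,100,100,400);c=t[:130,145:220].astype(int);m=(c[...,2]>c[...,1]+60)&(c[...,2]>c[...,0]+50);print("row",np.nonzero(m)[0].mean().round(2))
robot.set_gripper(.05)
C=np.array([.5753,.2155,0]); yr=90+np.degrees(rk[0][2]); rot=[180,0,yr]
robot.move_pose(C+Z*.30,rot); print(robot.observe()["time"])
print("hit",robot.line_to(C+Z*.184,vel=.12,guard=8))
robot.set_gripper(0); s=robot.observe(); print(s["gripper_width"],s["gripper_force"],s["ft_force"],s["time"])
print(robot.line_to(C+Z*.36,vel=.12)); s=robot.observe(); print(s["gripper_width"],s["ft_force"],s["time"],s["tool_pos"])
cv2.imwrite("pics/a.png",cv2.resize(robot.grab_frame("side"),(800,600)))
d=X*0+np.array([0,0,0]);R=__import__("scipy.spatial.transform",fromlist=["Rotation"]).Rotation
a=np.radians(20); gz=X*np.sin(a)+Z*np.cos(a)
tz=-gz; ty=X*np.cos(a)-Z*np.sin(a); tx=np.cross(ty,tz)
rpy=R.from_matrix(np.c_[tx,ty,tz]).as_euler("xyz",degrees=True);print(rpy)
for h in(0,.02,.06,.14):
    p=S2W(.002,0,.04)+gz*(.118+.054+h);print(p,robot.ik(p,rpy))
E
```

```text
row 78.2
24.925
hit False
0.009523813545817026 59.21325087547302 [ 0.77007533 -0.31281799  2.24614411] 26.4833
False
0.009555513545066433 [ 0.22089177 -0.46705691 -4.10031506] 28.1 [0.57509926 0.21548784 0.35915734]
[-160.            0.           79.83737239]
[ 0.56748653 -0.25872135  0.20162713] [-33.57240055  32.41727188  24.48616708 100.53876643  -7.80986284
  67.86195375]
[ 0.57421961 -0.25992829  0.22042098] [-33.34829896  33.64344562  28.06901002 102.92445308  -7.73881222
  68.07646563]
[ 0.58768578 -0.26234217  0.25800869] [-32.91251342  36.78327051  36.21168563 107.98294766  -7.60034218
  68.49339655]
[ 0.61461811 -0.26716993  0.3331841 ] [-32.08756663  48.31227855  60.52134541 120.86609738  -7.33713463
  69.28191779]
```

View pics/a.png

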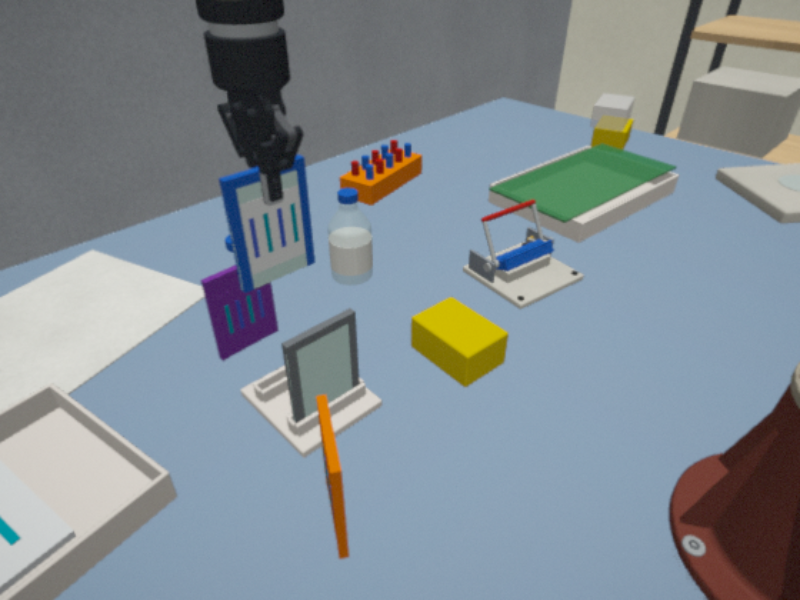

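The blue-edged cassette is held by its top edge (265,175). The brace stands up and leaning back (bar from 483,219 to 537,203), and the stand is in clear view, so I'll measure groove and bar with colour masks.

```bash
python3 - <<'E'
from g import *
fr={n:robot.grab_frame(n) for n in("side","top")}
box={"side":(330,130,90,80),"top":(364,185,90,90)}
E={}
for n,(x,y,w,h) in box.items():
    c=cv2.resize(fr[n][y:y+h,x:x+w],None,fx=4,fy=4,interpolation=cv2.INTER_CUBIC).astype(int)
    for k,m in (("red",(c[...,2]>c[...,1]+60)&(c[...,2]>c[...,0]+50)),("blue",(c[...,0]>c[...,2]+75)&(c[...,0]>c[...,1]+40))):
        N,L,S_,_=cv2.connectedComponentsWithStats(m.astype(np.uint8)); i=1+S_[1:,4].argmax()
        ys,xs=np.nonzero(L==i); (cx,cy),sz,an=cv2.minAreaRect(np.c_[xs,ys].astype(np.float32))
        r=cv2.boxPoints(((cx,cy),sz,an))/4+[x,y]+[-.375,-.375]
        print(n,k,len(xs),np.round(r,1).tolist()); E[n,k]=r
def ends(r):
    r=r[np.argsort(r[:,0])]; return r[:2].mean(0),r[2:].mean(0)
for a,b in zip(ends(E["side","red"]),ends(E["top","red"])):
    p,e=tri(a,b); d=p-O; print("bar",(d@X).round(4),(d@Y).round(4),p[2].round(4),round(e,2))
g=E["top","blue"]; 
for q in [*g,g.mean(0)]:
    d=onz("top",q,.052)-O; print("groove top",(d@X).round(4),(d@Y).round(4))
q=E["side","blue"].mean(0);p,e=tri(q,g.mean(0));d=p-O;print("tri",(d@X).round(4),(d@Y).round(4),p[2],e)
E
```

```text
side red 1948 [[336.3, 151.8], [373.3, 138.5], [374.5, 141.9], [337.5, 155.2]]
side blue 6850 [[345.6, 179.5], [383.7, 163.8], [388.3, 175.0], [350.2, 190.7]]
top red 2841 [[390.8, 202.2], [391.4, 198.8], [446.3, 209.4], [445.6, 212.9]]
top blue 6859 [[382.6, 230.0], [384.7, 219.1], [432.7, 228.3], [430.6, 239.1]]
bar 0.0537 0.0625 0.1115 0.28
bar 0.0524 -0.0642 0.1125 0.27
groove top -0.0076 0.0575
groove top 0.0187 0.0567
groove top 0.0186 -0.06
groove top -0.0078 -0.0587
groove top 0.0055 -0.0008
tri 0.0062 -0.0038 0.0431766422201042 0.29504531363249953
```

```bash
cat >> g.py <<'E'
from scipy.spatial.transform import Rotation
def grv(lean=20):
    a=np.radians(lean); gz=X*np.sin(a)+Z*np.cos(a); ty=X*np.cos(a)-Z*np.sin(a)
    return gz,Rotation.from_matrix(np.c_[np.cross(ty,-gz),ty,-gz]).as_euler("xyz",degrees=True)
gz,rpy=grv()
def tcp(h,dx=0,dy=0): return S2W(.0015+dx,-.001+dy,.04)+gz*(.118+.054+h)
E
python3 - <<'E'
from g import *
pre=tcp(.07); w=pre-X*.05+Z*.03
print(robot.ik(w,rpy),robot.ik(pre,rpy))
robot.line_to(w,vel=.17,rotation=rpy); print(robot.observe()["time"])
robot.line_to(pre,vel=.1); print(robot.line_to(tcp(.022),vel=.06,guard=8))
s=robot.observe();print(s["time"],s["ft_force"],s["gripper_width"],np.array(s["tool_pos"])-tcp(.022))
cv2.imwrite("pics/hov.png",np.hstack([crop("side",310,110,110,130,400),crop("top",354,163,100,118,400)]))
E
```

```text
[-34.56317812  27.51534871  28.04472969 108.86769042  -8.12267516
  66.91269142] [-32.8958451   37.67495653  38.41176026 109.29344405  -7.59503791
  68.50933833]
31.2
False
32.8833 [ 0.36591831 -0.25297624 -3.8106529 ] 0.009144625396033605 [ 0.00014753 -0.00011996  0.00053216]Traceback (most recent call last):
  File "<stdin>", line 7, in <module>
    return _nx.concatenate(arrs, 1, dtype=dtype, casting=casting)
           ~~~~~~~~~~~~~~~^^^^^^^^^^^^^^^^^^^^^^^^^^^^^^^^^^^^^^^
ValueError: all the input array dimensions except for the concatenation axis must match exactly, but along dimension 0, the array at index 0 has size 473 and the array at index 1 has size 472
```

```bash
python3 - <<'E'
from g import *
cv2.imwrite("pics/hov.png",np.hstack([crop("side",310,110,110,110,400),crop("top",354,173,100,100,400)]))
E
```

```text
(no output)
```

View pics/hov.png

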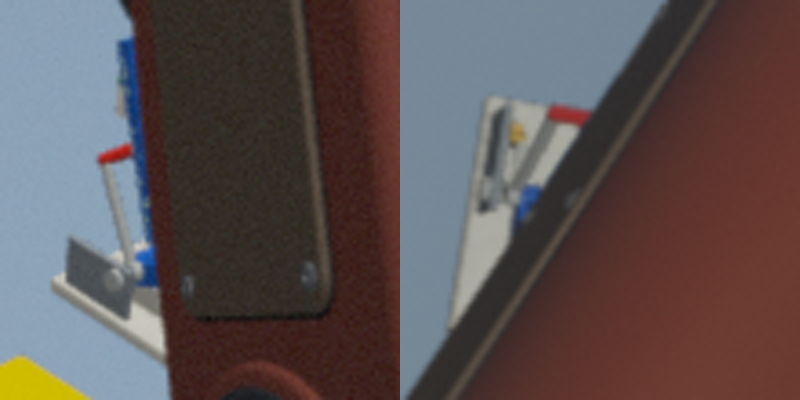

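The arm hides most of it, but the cassette edge (side crop 140,190) hangs above the groove (150,265), in front of the bar. I'll insert by feel.

```bash
python3 - <<'E'
from g import *
f0=F()
for h in (.016,.012,.009,.006,.003,.001,-.001,-.003,-.005,-.007):
    hit=robot.line_to(tcp(h),vel=.03,guard=7)
    f=np.mean([F() for _ in range(3)],0)-f0; p=np.array(robot.observe()["tool_pos"])-tcp(0)
    print(h,hit,"along",(f@gz).round(2),"x",(f@X).round(2),"y",(f@Y).round(2),"h act",(p@gz).round(4))
    if hit or f@gz>6:break
print(robot.observe()["time"],robot.observe()["gripper_width"])
E
```

```text
0.016 False along -0.01 x -0.29 y -0.33 h act 0.0156
0.012 False along 0.56 x 0.77 y -0.71 h act 0.0117
0.009 False along -0.93 x -1.41 y -0.23 h act 0.0088
0.006 False along -0.5 x 0.13 y -0.79 h act 0.0057
0.003 False along -0.7 x -0.5 y 0.15 h act 0.0027
0.001 False along 0.26 x 0.0 y -0.68 h act 0.0009
-0.001 False along 8.46 x 1.16 y 0.15 h act 0.0007
34.9667 0.009095327219521018
```

Bottomed at the expected depth. I'll tilt it gently back towards the bar, then release.

```bash
python3 - <<'E'
from g import *
f0=F()
for L in (20,21.5,23,24.5,26,27):
    g,r=grv(L); p=S2W(.0015,-.001,.04)+g*(.172+.001)
    if robot.ik(p,r) is None: print("no ik",L);break
    hit=robot.line_to(p,vel=.03,rotation=r,guard=7); f=F()-f0
    print(L,hit,(f@X).round(2),f[2].round(2))
    if hit or abs(f@X)>5:break
robot.set_gripper(.062); robot.pause(.4)
s=robot.observe();print(s["time"],s["gripper_width"],s["ft_force"])
p=np.array(s["tool_pos"]); print("hit",robot.line_to(p+g*.055,vel=.08,guard=8))
p=np.array(robot.observe()["tool_pos"])
try: print(robot.line_to(p+Z*.07-X*.03,vel=.12,guard=10))
except robot.IKError as e: print(e)
print(robot.observe()["time"])
E
```

```text
20 False -1.43 -9.1
21.5 False -0.17 -6.97
23 False -0.16 -6.63
24.5 False -0.84 -5.89
26 True 0.88 -0.93
37.3167 0.061947477741601906 [0.38640424 0.37505488 0.07524588]
hit False
the arm cannot follow that straight line within its joint ranges
38.15
```

```bash
python3 - <<'E'
from g import *
p=np.array(robot.observe()["tool_pos"])
for a,b in ((.03,0),(.02,-.01),(.04,-.04),(.015,-.03),(.02,-.06)):
    try: print(a,b,robot.line_to(p+Z*a+X*b,vel=.1,guard=10)); break
    except robot.IKError: pass
robot.line_to(np.array(robot.observe()["tool_pos"])+Z*.03-X*.07,vel=.12,rotation=[180,0,yawS],guard=10)
q=np.array(robot.observe()["q"]);q[0]+=60;robot.goto_joints(q)
print(robot.observe()["time"],robot.observe()["tool_pos"])
top=crop("top",344,163,110,110,400);side=crop("side",300,70,150,150,400)
full=np.hstack([cv2.resize(robot.grab_frame("side"),(400,200+100)),cv2.resize(robot.grab_frame("top"),(400,300))])
cv2.imwrite("pics/fin.png",np.vstack([cv2.resize(np.hstack([side,top])[50:350],(800,300)),full]))
E
```

```text
0.03 0 False
42.3083 [0.49008764 0.33842061 0.30248569]
```

View pics/fin.png

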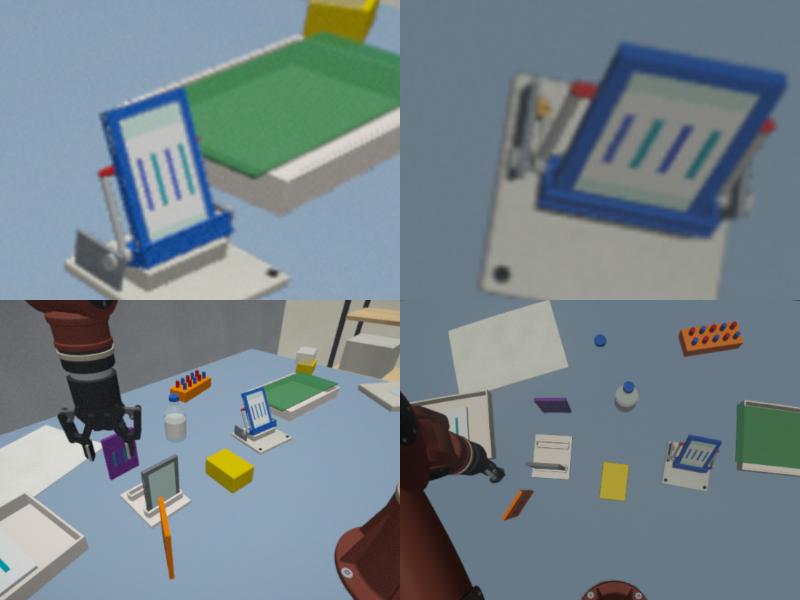

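The cassette sits in the groove leaning on the red bar (side 150,165), and the bystanders are in place. I'll check the bar position and seating depth numerically before handing in.

```bash
python3 - <<'E'
from g import *
k=400/150; kt=400/110
cs=lambda x,y:np.array([300+x/k,70+(y+50)/k]); ct=lambda x,y:np.array([344+(x-400)/kt,163+(y+50)/kt])
for nm,a,b in(("L",cs(103,110),ct(622,45)),("R",cs(185,90),ct(785,77))):
    p,e=tri(a,b);d=p-O;d=d-X*.0015-Z*.04;print(nm,"lean",np.degrees(np.arctan2(d@X,d[2])).round(1),"len",np.hypot(d@X,d[2]).round(4),"y",(d@Y).round(4),e.round(2))
for n,(x,y,w,h) in {"side":(330,135,20,25),"top":(384,190,20,25)}.items():
    c=cv2.resize(robot.grab_frame(n)[y:y+h,x:x+w],None,fx=4,fy=4,interpolation=cv2.INTER_CUBIC).astype(int)
    ys,xs=np.nonzero((c[...,2]>c[...,1]+60)&(c[...,2]>c[...,0]+50)); print(n,xs.min()/4+x-.375,xs.max()/4+x,ys.min()/4+y,ys.max()/4+y)
E
```

```text
L lean 29.7 len 0.1421 y 0.0481 0.28
R lean 30.6 len 0.1369 y -0.0536 1.61
side 336.875 342.25 151.0 154.75
top 391.375 397.5 199.75 203.0
```

```bash
python3 -c "
from plant import robot
print(robot.job_done())"
```

```text
the job is handed in; nothing more can be done
None
```

The job is handed in at about 42 s of robot time: the brace is in its detent at about 1.82 rad, pressed against the stop with at most about 17 N, and the blue-edged cassette is fully down in the groove, released and leaning on the bar; the last picture shows nothing else moved.

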